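# Push the stuck plug out of the sampling tube

## Robot

A 6-joint arm with a two-finger parallel gripper is mounted at the origin on a cart in front of the work surface, level with it; the furniture and walls round the work are solid. World frame = base frame: x ahead of the robot, y to its left, z up, the work surface at z = 0. Lengths are in mm, angles in rad, forces in N, time in s.
With the tool pointing down it reaches from about 350 to 775 mm from the base axis. Payload 7.3 kg.
Tool frame: the origin (TCP) lies on the centre line of the jaws, within the pads' length; the fingertips stand 17 mm ahead of it and the grasp point (between the pads) lies 2 mm behind it (env.finger_overhang is the z of the fingertips in the tool frame, in mm); z points along the fingers, y is the direction in which the jaws open and shut (so a half turn about z gives the same grasp; the last joint's range is limited). The gripper opens to 92 mm and grips with 3 to 60 N. Pads are 19 mm wide; open, the fingers measure 130 mm over their backs; the gripper's body (75 mm by 190 mm) begins 47 mm behind the grasp point.
Start: joints at [-1.283, 0.342, 1.524, -0, 1.275, -0.146], TCP at [220.692, -476.38, 243.741] pointing down, gripper open.
Joint ranges: [-2.53, 2.53], [-0.77, 2.02], [0.04, 2.7], [-1, 4.14], [0.28, 2.66], [-3.11, 3.11]. Speed limits (rad/s): [2.57, 2.57, 3.14, 3.14, 3.14, 3.14].

## Interface

Orientations are given as a unit quaternion [x, y, z, w].
In Python, from station import env gives the robot as it stands.
- The arm moves only by the tool jog_arm, never from a script. Its argument "steps" is one flat list of numbers, 6 for each row, row after row: the shift along the tool's x, y, z in cm, then the turn, a rotation vector about the tool's x, y, z in degrees. In form: [x, y, z, rx, ry, rz, x, y, z, rx, ry, rz, ...]. A call has 1 to 10 rows; each row shifts and turns the commanded pose from where the row before left it, along the tool's axes as they then stand; what a row does not reach is not made up. A row lasts 1/8 s, in which the tool goes at most 62.5 mm and 10.7 degrees, less where a joint would pass 70% of its speed; a pose out of reach is approached as far as the arm can. A call with a gripper value outside its range is refused whole. "gripper" is the finger opening in cm, from 0 to 9.18, set as the call begins (left out, the last holds). The fingers move at their own pace and stop on an object; the grip force is fixed at half the most. Time passes only in rows, so rows that do not move let the fingers close. It gives the time, the measured TCP pose, the force and the opening at its end, in the units of the state.
- env.read_state(): the state, without advancing time (a new reading comes with each control period).
- env.grab_frame(name): name is "scene" or "top" or "wrist"; returns the picture (400x640x3 uint8, red, green, blue); there is no depth.
- env.camera_model(name): a dict with "mtx" (3x3 intrinsics, pixels), "rvec" (rotation vector, rad) and "tvec" (3), from world to camera coordinates, as OpenCV has them. Camera axes: x right, y down, z forward; pixel columns grow to the right and rows downward; lengths in mm; the calibration is good to about 2 mm. A picture is of the moment at which its call begins: read the wrist's pose just before it. camera_model takes no time and is no camera call; for the wrist camera it gives the pose at the moment of the call.
- env.sign_off(): hands the job in, once; it reports no verdict.
Trained networks look in the newest picture that a camera, given by its name, has taken for a name from the list of things; names that differ only in an ending like _2 or _b are one class to them, and where a whole thing is asked for, a point or a joint stands for the part that bears it (a point fixed in the world has none). Each returns a list of dicts, best first, with "score" (0 to 1); they miss things now and then, are a little off and sometimes report something else, mostly with a low value. They report only what shows in the picture. A call takes as long as a camera call. They do not tell look-alikes from the thing itself.
- env.regions_of(camera, name): "region" (400x640 bool, what is visible of it).
- env.mark_of(camera, name): "xyz" ([x, y, z] in mm, in the coordinates of the camera as it stood for that picture, good to about 4 mm: a listed point, or the origin of a listed thing).
The state is a dict: "clock": time; "joints": joint angles; "dq": joint speeds; "effort": joint torques, N m; "position": TCP position; "eef_rot": TCP orientation; "wrist_force": force on the tool from outside, world axes, zero at the start; "ft_torque": the same for the moment, N m; "finger_gap": finger opening in mm.
Only numpy, scipy, OpenCV 4.12 (cv2) and the standard library are available. Lean on these libraries where they do the work, as an engineer would, in place of code of your own. Each camera call takes 0.05 s, during which the arm holds its last target. There are 200 camera calls.

## Task

A cork plug is stuck in the clear upright tube on the stand. Take the slim push rod by its handle out of the rack, push it down through the tube from above until the plug drops out of the bottom into the white dish, and leave the rod standing in the tube with its flange down on the funnel. Leave the thick rod, which does not fit, where it is in the rack.

Things in the scene. Friction and masses are not known exactly. Their poses are not given: they have to be found in the camera images.
- tube_mouth (a point): Centre of the top rim of the upright tube's funnel, 153 mm above the worktop; z up, x towards the stand's post (88 mm off, 128 mm high). The funnel (mouth 44 mm wide, outside 52, 15 mm high) narrows to the clear tube's 24 mm bore, open at its lower end 75 mm below this point. A collar and arm clasp the tube's lower part. The stand is fixed; its base is 170 x 130 x 8 mm.
- slim_rod_handle (a point): Centre of the black round upright handle (24 mm diameter, 70 mm tall) of the slim steel push rod, hanging upright in one of the rack's two holes. 35 mm below this point is the top of a flange (48 mm diameter, 6 mm thick) resting on the rack's top plate, 100 mm above the worktop; below it a shank of 14 mm diameter, 85 mm long, must be lifted clear of the plate. 0.12 kg.
- slim_rod_tip (a point): Lower end of the slim rod's shank, on its axis, 126 mm below the handle's centre; z points up the rod. With the flange down on the funnel the tip is 85 mm below the tube's mouth, 10 mm past the tube's lower end.
- thick_rod_handle (a point): Centre of the handle (36 mm diameter, 70 mm tall) of the thick push rod in the rack's other hole, 110 mm from the slim one: same flange and heights, but its shank is 28 mm thick and does not fit the tube. The rack is an open aluminium frame fixed to the worktop, 75 x 190 mm, with 30 mm holes.
- plug: Plain brown cork plug, 21 mm diameter, 26 mm long, tapering to 12 mm at its lower end; origin at its middle, z up its axis as found. It sits in the lower part of the tube, its top about 33 mm below the mouth, gripped by three small sprung pads inside the collar. It takes some 4 to 8 N to start it downward, then less, and it falls only when its top has passed the pads, 55 mm below the mouth.
- dish_center (a point): Centre of the inner floor of the round white dish (106 mm across the rim, 27 mm high, floor about 70 mm across) that stands on the stand's base under the tube; 4 mm above the dish's underside.
Mind the look-alikes: they are no part of the job. What is shaped like the part that bears slim_rod_handle but yellow is not meant.

How it is judged:
By the outcome, as a careful person would: the job done as asked, in the order asked, and still so for the second after the job is handed in, with the robot touching nothing.
It also fails if it takes over 42 s, if anything falls off the work surface, if the arm or the gripper's body presses on something with over 40 N, if the wrist force passes 120 N, or if a joint passes its speed limit or range.

## Working session

There is one attempt and no reset: what is moved stays moved. The work goes in short steps, Python scripts to look and compute and a tool call to move; the robot and the scene stay as the last step left them, time stands still between calls to the robot, and variables do not carry over. Pictures are saved under pics/ and viewed, about 8 in all and at most 12, crops included, and the job is handed in when it is done.

Besides the shell and the picture viewer there is one more tool, called after "Request:" as name(argument=value, ...) on one line, values as JSON. jog_arm: Moves the arm, as the interface text tells. Its arguments: {"type":"object","properties":{"steps":{"type":"array"},"gripper":{"type":"number"}},"required":["steps"]}

```bash
mkdir -p pics
cat > h.py <<'E'
import numpy as np, cv2
from station import env
def cam(n):
    m=env.camera_model(n); R=cv2.Rodrigues(np.array(m["rvec"],float))[0]; return np.array(m["mtx"]),R,np.array(m["tvec"],float).reshape(3)
def look(n,f):
    c=cam(n); im=env.grab_frame(n); cv2.imwrite("pics/"+f,im[:,:,::-1]); return c,im
def toworld(c,p): return c[1].T@(np.array(p)-c[2])
def proj(c,X):
    q=c[0]@(c[1]@np.array(X)+c[2]); return q[:2]/q[2]
def marks(n,c,names):
    for k in names:
        for d in env.mark_of(n,k)[:3]:
            X=toworld(c,d["xyz"]); print(n,k,round(d["score"],2),X.round(0),proj(c,X).round(0))
def tri(obs):
    A=[];
    for c,(u,v) in obs:
        P=c[0]@np.c_[c[1],c[2]]; A+= [u*P[2]-P[0], v*P[2]-P[1]]
    x=np.linalg.svd(np.array(A))[2][-1]; return x[:3]/x[3]
E
python3 - <<'E'
from h import *
N=["tube_mouth","slim_rod_handle","slim_rod_tip","thick_rod_handle","plug","dish_center"]
a=[]
for n in ("scene","top"):
    c,im=look(n,n+"0.png"); a.append(im); marks(n,c,N); print(n,"cam at",(-c[1].T@c[2]).round(0))
s=env.read_state(); print(s["position"],s["eef_rot"],s["clock"],s["wrist_force"])
E
```

```text
scene tube_mouth 0.91 [ 538. -149.  152.] [366. 136.]
scene slim_rod_handle 0.94 [639. 212. 128.] [250. 208.]
scene slim_rod_handle 0.78 [528. 255. 140.] [278. 236.]
scene slim_rod_handle 0.77 [472. 361. 128.] [269. 287.]
scene slim_rod_tip 0.87 [471. 359.  -3.] [274. 325.]
scene slim_rod_tip 0.79 [641. 214.  -2.] [254. 247.]
scene thick_rod_handle 0.71 [538. 147. 141.] [303. 204.]
scene plug 0.66 [528. 256. 142.] [278. 236.]
scene dish_center 0.72 [ 541. -149.   12.] [361. 177.]
scene cam at [118. 757. 846.]
top tube_mouth 0.66 [ 538. -149.  155.] [416. 209.]
top slim_rod_handle 0.87 [468. 359. 128.] [196. 235.]
top slim_rod_handle 0.75 [529. 255. 143.] [241. 209.]
top slim_rod_handle 0.75 [641. 214. 126.] [263. 165.]
top slim_rod_tip 0.74 [637. 213.   1.] [270. 179.]
top slim_rod_tip 0.67 [471. 361.   4.] [211. 238.]
top slim_rod_tip 0.41 [ 542. -151.   13.] [404. 217.]
top thick_rod_handle 0.77 [534. 152. 141.] [285. 208.]
top plug 0.38 [ 534. -149.  103.] [411. 214.]
top dish_center 0.65 [ 542. -148.   16.] [403. 216.]
top cam at [ 379.   56. 1029.]
[ 220.68532936 -476.38393203  243.75423674] [9.76570547e-01 2.15197500e-01 6.16043546e-06 5.75242579e-05] 0.7 [0.49249902 0.13046295 0.1034589 ]
```

View pics/scene0.png

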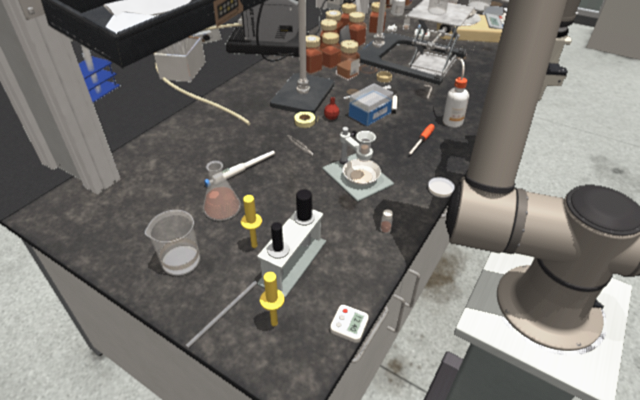

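View pics/top0.png

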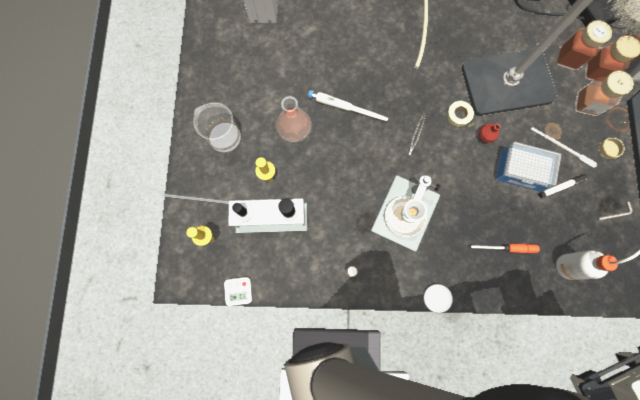

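Candidates for the slim handle in the scene picture:
- Black thin handle at (278,236).
- Black thick handle at (303,204), which is the thick rod.
- Yellow look-alikes at (250,208) and (269,287).

I choose (278,236), world about (528,255,141). Its height matches the text, and it is about 107 mm from the thick handle. The tube mouth is at (366,136) and the dish is under it.

I'll turn the jaws along world x and approach.

Request:
jog_arm(steps=[0,0,-2,0,0,-9.3,0,0,0,0,0,-9.3,0,0,0,0,0,-9.3,0,0,0,0,0,-9.3,0,0,0,0,0,-9.3,0,0,0,0,0,-9.3,0,0,0,0,0,-9.3,4,1.8,0,0,0,0,5,2.2,0,0,0,0,5,2.2,0,0,0,0], gripper=7)

```text
clock: 1.95
position: [283.2, -335.1, 263.7]
eef_rot: [0.708, 0.706, 0.0, 0.0]
wrist_force: [1.9, -1.0, 0.4]
finger_gap: 69.9
```

Request:
jog_arm(steps=[5,2.2,0,0,0,0,5,2.2,0,0,0,0,5,2.2,0,0,0,0,5,2.2,0,0,0,0,5,2.2,0,0,0,0,5,2.2,0,0,0,0,5,2.2,0,0,0,0,5,2,0,0,0,0,4,1.5,0,0,0,0,0,0,0,0,0,0])

```text
clock: 3.2
position: [472.5, 105.7, 263.4]
eef_rot: [0.706, 0.708, 0.0, -0.0]
wrist_force: [0.7, 0.3, -0.6]
finger_gap: 70.0
```

Request:
jog_arm(steps=[4,1.5,0,0,0,0,4,1.5,0,0,0,0,0,0,0,0,0,0,0,0,0,0,0,0])

```text
clock: 3.7
position: [501.9, 182.2, 263.5]
eef_rot: [0.708, 0.707, -0.001, 0.0]
wrist_force: [0.4, -0.4, -0.3]
finger_gap: 69.7
```

Run:
```python
from h import *
c,im=look("wrist","w1.png"); marks("wrist",c,["slim_rod_handle","thick_rod_handle"]); print((-c[1].T@c[2]).round(0), env.read_state()["position"])
for X in ([529,255,176],[529,255,141],[536,150,176]): print(proj(c,X))
```

```text
wrist slim_rod_handle 0.95 [638. 213. 127.] [460. 166.]
wrist slim_rod_handle 0.76 [529. 262. 141.] [349. 112.]
wrist thick_rod_handle 0.66 [531. 148. 142.] [348. 235.]
[502. 257. 405.] [502.02643974 182.14108608 263.89524883]
[353.84774547 121.59795335]
[349.06670616 121.19609943]
[357.87245019 248.44199998]
```

View pics/w1.png

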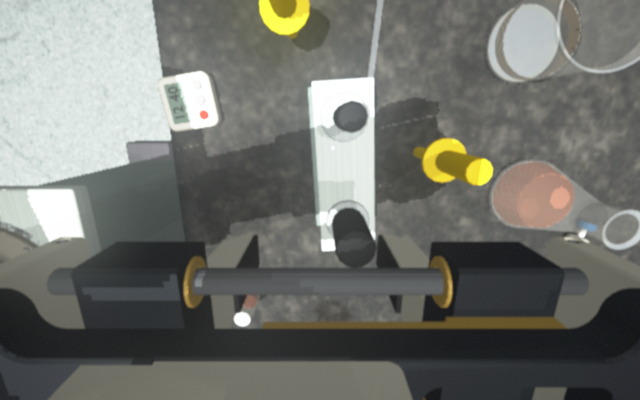

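Run:
```python
from h import *
O=[]
for n,p in (("scene",(278,236)),("top",(240,209)),("wrist",(350,116))):
    c,im=look(n,n+"_b.png")
    R=min((d["region"] for d in env.regions_of(n,"slim_rod_handle")),key=lambda r:np.hypot(*(np.argwhere(r).mean(0)[::-1]-p)))
    # dark handle pixels only
    d=(R&(im.max(2)<60)).astype(np.uint8); k=cv2.connectedComponentsWithStats(d); i=1+np.argmax(k[2][1:,4])
    x,y,w,h,a=k[2][i]; print(n,(x,y,w,h,a),k[3][i].round(1)); 
    O.append((c,(x+w/2-.5,y+h/2-.5) if n!="wrist" else tuple(k[3][i])))
    for X in ([529,255,141],[529,260,141]): print(proj(c,X).round(1))
    if n=="wrist": cv2.imwrite("pics/crop.png",cv2.resize(np.hstack([im[60:280,270:500,::-1]]),None,fx=2.5,fy=2.5))
X=tri(O); print("tri",X, [ (proj(c,X)-p).round(1) for c,p in O]); print(tri(O[:2]))
```

```text
scene (np.int32(271), np.int32(223), np.int32(12), np.int32(28), np.int32(259)) [276.7 236.5]
[277.7 236.1]
[276.2 237.6]Traceback (most recent call last):
  File "<stdin>", line 7, in <module>
    return _wrapfunc(a, 'argmax', axis=axis, out=out, **kwds)
    return bound(*args, **kwds)
ValueError: attempt to get argmax of an empty sequence
```

Run:
```python
from h import *
O=[]
W={"scene":(262,215,300,258),"top":(228,199,254,220),"wrist":(325,90,378,140)}
for n,f in (("scene","scene0.png"),("top","top0.png"),("wrist",None)):
    if f: c=cam(n); im=cv2.imread("pics/"+f)
    else: c,im=look(n,"w2.png"); im=im[:,:,::-1]
    x0,y0,x1,y1=W[n]
    d=(im[y0:y1,x0:x1].max(2)<55).astype(np.uint8); k=cv2.connectedComponentsWithStats(d); i=1+np.argmax(k[2][1:,4])
    x,y,w,h,a=k[2][i]; p=k[3][i]+[x0,y0]; print(n,(x+x0,y+y0,w,h,a),p.round(1)); O.append((c,p))
    if n=="wrist": cv2.imwrite("pics/crop.png",cv2.resize(im[60:280,270:500],None,fx=2.5,fy=2.5))
for s in (O,O[::2],O[:2]):
    X=tri(s); print("tri",X.round(1), [ (proj(c,X)-p).round(1) for c,p in s])
```

```text
scene (np.int32(271), np.int32(223), np.int32(12), np.int32(28), np.int32(263)) [276.6 236.3]
top (np.int32(237), np.int32(207), np.int32(9), np.int32(9), np.int32(45)) [241.9 211.5]Traceback (most recent call last):
  File "<stdin>", line 8, in <module>
    return _wrapfunc(a, 'argmax', axis=axis, out=out, **kwds)
    return bound(*args, **kwds)
ValueError: attempt to get argmax of an empty sequence
```

Run:
```python
from h import *
O=[]
W={"scene":(262,215,300,258),"top":(228,199,254,220),"wrist":(325,90,372,140)}
for n,f in (("scene","scene0.png"),("top","top0.png"),("wrist","w2.png")):
    c=cam(n); im=cv2.imread("pics/"+f)
    x0,y0,x1,y1=W[n]
    g=im[y0:y1,x0:x1].max(2); t,d=cv2.threshold(g,0,1,cv2.THRESH_BINARY_INV+cv2.THRESH_OTSU); k=cv2.connectedComponentsWithStats(d); i=1+np.argmax(k[2][1:,4])
    x,y,w,h,a=k[2][i]; p=k[3][i]+[x0,y0]; print(n,t,(x+x0,y+y0,w,h,a),p.round(1)); O.append((c,p))
    if n=="wrist": cv2.imwrite("pics/crop.png",cv2.resize(im[60:280,270:500],None,fx=2.5,fy=2.5))
for s in (O,O[::2],O[:2]):
    X=tri(s); print("tri",X.round(1), [ (proj(c,X)-p).round(1) for c,p in s])
```

```text
scene 151.0 (np.int32(262), np.int32(215), np.int32(30), np.int32(37), np.int32(757)) [273.2 230.9]
top 157.0 (np.int32(232), np.int32(203), np.int32(15), np.int32(14), np.int32(144)) [239.4 209.3]
wrist 174.0 (np.int32(333), np.int32(102), np.int32(34), np.int32(32), np.int32(840)) [349.7 117.6]
tri [530.7 258.4 156.8] [array([2.4, 0.7]), array([-1.3, -2.3]), array([2.8, 0.5])]
tri [531.9 261.3 160.4] [array([1., 0.]), array([ 5. , -3.2])]
tri [531.5 258.1 156.1] [array([2.2, 0.6]), array([-1.1, -2.6])]
```

View pics/crop.png

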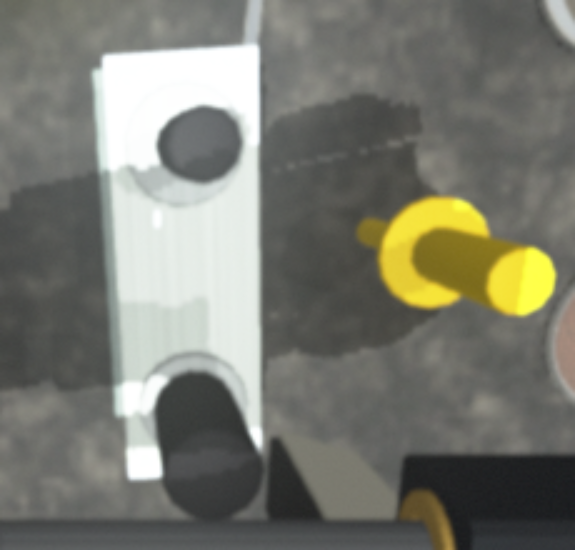

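The slim black handle's top is at about (352,117) in the wrist picture. The thick one is at (350,235) and the yellow ones stand off the rack. My fused estimate is (528,258), handle top about 176.

Request:
jog_arm(steps=[4,1.3,0,0,0,0,3.6,1.3,0,0,0,0,0,0,3,0,0,0,0,0,3,0,0,0,0,0,3,0,0,0,0,0,2,0,0,0,0,0,1,0,0,0,0,0,0,0,0,0])

```text
clock: 5.1
position: [528.2, 259.2, 143.4]
eef_rot: [0.707, 0.707, -0.0, -0.0]
wrist_force: [0.1, -0.8, 0.1]
finger_gap: 70.1
```

Request:
jog_arm(steps=[0,0,0,0,0,0,0,0,0,0,0,0,0,0,0,0,0,0,0,0,0,0,0,0,0,0,0,0,0,0], gripper=1.5)

```text
clock: 5.72
position: [528.3, 259.4, 143.8]
eef_rot: [0.707, 0.707, 0.0, 0.0]
wrist_force: [0.5, -0.1, 0.6]
finger_gap: 24.6
```

Request:
jog_arm(steps=[0,0,-1,0,0,0,0,0,-2,0,0,0,0,0,-3,0,0,0,0,0,-3,0,0,0,0,0,-3,0,0,0,0,0,-3,0,0,0,0,0,-3,0,0,0,0,0,-1,0,0,0,0,0,0,0,0,0])

```text
clock: 6.85
position: [528.3, 259.4, 333.8]
eef_rot: [0.707, 0.707, 0.0, 0.0]
wrist_force: [0.6, 0.3, -1.8]
finger_gap: 23.4
```

Run:
```python
from h import *
s=env.read_state(); print(s["position"],s["finger_gap"],s["wrist_force"])
N=["slim_rod_handle","slim_rod_tip","tube_mouth","dish_center"]
a=[]
for n in ("scene","wrist","top"):
    c,im=look(n,n+"_lift.png"); marks(n,c,N); a.append(im[:,:,::-1])
cv2.imwrite("pics/lift.png",np.vstack([a[0][60:300,120:520],a[1][80:400:,120:520]]))
```

```text
[528.25063029 259.36784546 333.81633278] 23.38502606694413 [ 0.62591459  0.33983932 -1.82162262]
scene slim_rod_handle 0.97 [638. 210. 126.] [251. 209.]
scene slim_rod_handle 0.88 [472. 355. 130.] [271. 285.]
scene slim_rod_handle 0.66 [530. 254. 328.] [272. 165.]
scene slim_rod_tip 0.9 [529. 260. 207.] [275. 215.]
scene slim_rod_tip 0.63 [471. 362.  -3.] [273. 326.]
scene tube_mouth 0.7 [ 538. -150.  151.] [366. 136.]
scene dish_center 0.57 [ 543. -151.   14.] [361. 176.]
wrist slim_rod_handle 0.96 [467. 362. 127.] [264.  93.]
wrist slim_rod_handle 0.94 [641. 212. 126.] [407. 219.]
wrist slim_rod_handle 0.62 [526. 261. 331.] [315. 258.]
wrist slim_rod_tip 0.83 [636. 209.   1.] [382. 196.]
wrist slim_rod_tip 0.7 [528. 261. 201.] [318. 197.]
top slim_rod_handle 0.69 [640. 217. 124.] [261. 165.]
top slim_rod_handle 0.58 [530. 255. 335.] [219. 190.]
top slim_rod_tip 0.78 [634. 213.  -1.] [270. 181.]
top slim_rod_tip 0.65 [525. 259. 207.] [233. 206.]
top tube_mouth 0.85 [ 538. -149.  155.] [416. 209.]
top dish_center 0.55 [ 539. -149.   13.] [403. 218.]
```

View pics/lift.png

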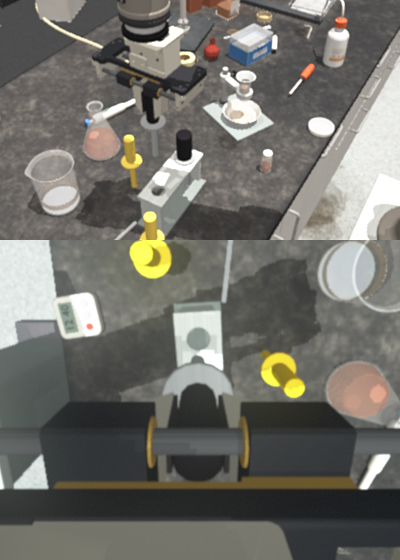

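Request:
jog_arm(steps=[-2.5,0,0,0,0,0,-5,0.2,0,0,0,0,-5,0.2,0,0,0,0,-5,0.2,0,0,0,0,-5,0.2,0,0,0,0,-5,0.2,0,0,0,0,-5,0,0,0,0,0,-5,0,0,0,0,0,-3.3,0,0,0,0,0,0,0,0,0,0,0])

```text
clock: 8.85
position: [537.7, -150.9, 333.4]
eef_rot: [0.709, 0.706, -0.0, 0.0]
wrist_force: [0.6, 0.1, -1.3]
finger_gap: 23.4
```

Request:
jog_arm(steps=[0,0,1,0,0,0,0,0,1,0,0,0,0,0,1,0,0,0,0,0,0,0,0,0,0,0,0,0,0,0])

```text
clock: 9.48
position: [538.1, -148.4, 303.9]
eef_rot: [0.707, 0.707, 0.0, 0.0]
wrist_force: [0.0, -0.7, -0.6]
finger_gap: 23.4
```

Run:
```python
from h import *
s=env.read_state(); print(s["position"],s["finger_gap"],s["wrist_force"])
N=["slim_rod_handle","slim_rod_tip","tube_mouth","plug"]
a=[]
for n in ("scene","wrist","top"):
    c,im=look(n,n+"_over.png"); marks(n,c,N); a.append(im[:,:,::-1])
    print(proj(c,[538,-149,153]),proj(c,[538,-149,175]))
cv2.imwrite("pics/over.png",np.hstack([cv2.resize(a[0][70:210,300:440],None,fx=2.8,fy=2.8),cv2.resize(a[1][120:316,222:418],None,fx=2,fy=2)]))
```

```text
[ 538.09985192 -148.39849891  303.92339464] 23.428818431566754 [ 0.03406755 -0.70189791 -0.64539174]
scene slim_rod_handle 0.68 [476. 357. 128.] [269. 285.]
scene slim_rod_handle 0.65 [635. 208. 128.] [252. 208.]
scene slim_rod_handle 0.56 [ 539. -153.  302.] [371.  84.]
scene slim_rod_tip 0.86 [471. 360.  -1.] [274. 325.]
scene slim_rod_tip 0.83 [ 542. -148.  179.] [365. 127.]
scene slim_rod_tip 0.7 [641. 212.   2.] [254. 245.]
scene tube_mouth 0.69 [ 537. -143.  150.] [365. 138.]
scene tube_mouth 0.4 [536. 148. 140.] [304. 205.]
[365.69708145 135.84381698] [366.35908235 128.84721143]
wrist slim_rod_handle 0.83 [ 540. -148.  304.] [322. 262.]
wrist slim_rod_tip 0.81 [ 534. -151.  174.] [314. 202.]
wrist tube_mouth 0.66 [ 535. -148.  153.] [315. 193.]
wrist plug 0.52 [ 539. -149.  108.] [319. 185.]
[317.79045816 194.10480022] [317.82857471 199.77856437]
top slim_rod_handle 0.87 [472. 360. 128.] [196. 233.]
top slim_rod_handle 0.87 [641. 214. 121.] [263. 165.]
top slim_rod_handle 0.59 [ 540. -146.  300.] [432. 195.]
top slim_rod_tip 0.6 [635. 213.   0.] [270. 180.]
top slim_rod_tip 0.57 [473. 362.   3.] [210. 238.]
top slim_rod_tip 0.57 [ 541. -149.  303.] [434. 194.]
top tube_mouth 0.61 [ 536. -151.  156.] [417. 209.]
top plug 0.46 [ 535. -148.  104.] [411. 213.]
[415.88180326 208.8749599 ] [418.16116828 207.18273249]
```

View pics/over.png

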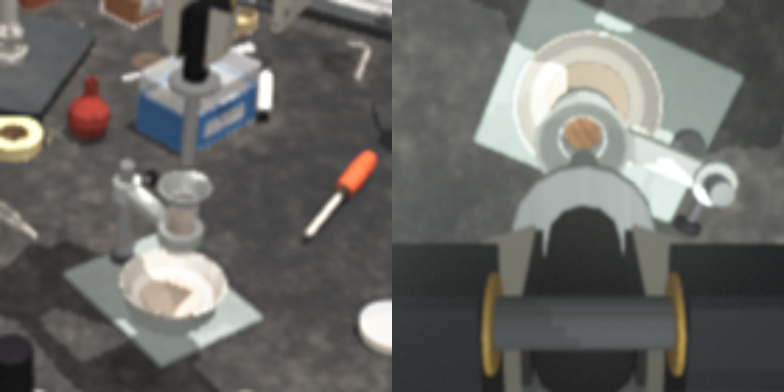

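Run:
```python
from h import *
im=cv2.imread("pics/wrist_over.png"); a=cv2.resize(im[155:225,280:360],None,fx=8,fy=8,interpolation=cv2.INTER_CUBIC)
c=cam("wrist")
for dy in (0,):
  for z,r,col in ((153,26,(0,0,255)),(153,22,(0,255,255)),(178,7,(0,255,0))):
    t=np.linspace(0,2*np.pi,80); P=np.array([proj(c,[538+r*np.cos(q),-149+dy+r*np.sin(q),z]) for q in t]); P=((P-[280,155]+.5)*8).astype(int); cv2.polylines(a,[P],True,col,1)
cv2.imwrite("pics/z.png",a)
```

```text
(no output)
```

View pics/z.png

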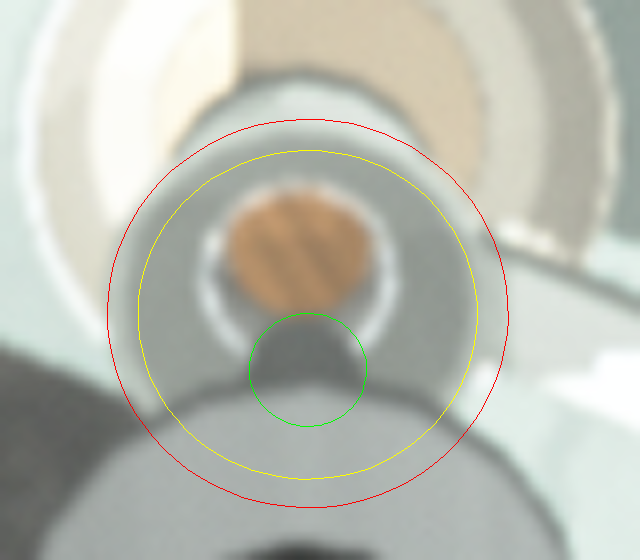

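Request:
jog_arm(steps=[0,0,1,0,0,0,0,0,1,0,0,0,0,0,1,0,0,0,0,0,1,0,0,0,0,0,0.8,0,0,0,0,0,0,0,0,0,0,0,0,0,0,0])

```text
clock: 11.1
position: [538.1, -148.7, 256.0]
eef_rot: [0.707, 0.707, 0.0, 0.0]
wrist_force: [0.9, 0.3, -1.0]
finger_gap: 23.5
```

Request:
jog_arm(steps=[0,0,0.5,0,0,0,0,0,0.5,0,0,0,0,0,0.5,0,0,0,0,0,0,0,0,0])

```text
clock: 11.6
position: [538.6, -149.0, 241.2]
eef_rot: [0.707, 0.707, 0.0, 0.001]
wrist_force: [1.7, 0.1, 0.6]
finger_gap: 23.8
```

Request:
jog_arm(steps=[0,0,0.5,0,0,0,0,0,0.5,0,0,0,0,0,0.5,0,0,0,0,0,0.5,0,0,0,0,0,0,0,0,0])

```text
clock: 12.22
position: [537.4, -148.4, 219.6]
eef_rot: [0.707, 0.707, -0.0, -0.001]
wrist_force: [0.3, 0.7, -1.1]
finger_gap: 23.6
```

Request:
jog_arm(steps=[0,0,0.5,0,0,0,0,0,0.5,0,0,0,0,0,0.5,0,0,0,0,0,0,0,0,0])

```text
clock: 12.72
position: [537.7, -148.6, 205.1]
eef_rot: [0.707, 0.707, -0.0, -0.0]
wrist_force: [-0.4, 0.0, -1.9]
finger_gap: 23.4
```

Run:
```python
from h import *
s=env.read_state(); print(s["position"],s["finger_gap"],s["wrist_force"])
a=[]
for n in ("scene","wrist"):
    c,im=look(n,n+"_push.png"); marks(n,c,["plug","slim_rod_handle","dish_center"]); a.append(im[:,:,::-1])
cv2.imwrite("pics/push.png",np.hstack([cv2.resize(a[0][70:210,300:440],None,fx=2.8,fy=2.8),cv2.resize(a[1][120:316,222:418],None,fx=2,fy=2)]))
```

```text
[ 537.67825164 -148.55417191  205.11592414] 23.446376002835564 [-0.41642008  0.01351384 -1.89637337]
scene plug 0.6 [ 557. -147.   20.] [356. 173.]
scene plug 0.24 [ 537. -149.  152.] [366. 136.]
scene slim_rod_handle 0.79 [471. 356. 126.] [271. 286.]
scene slim_rod_handle 0.73 [ 538. -155.  201.] [368. 119.]
scene slim_rod_handle 0.7 [637. 212. 124.] [251. 210.]
scene dish_center 0.59 [ 541. -150.   10.] [361. 177.]
wrist plug 0.83 [ 559. -147.   23.] [336. 185.]
wrist slim_rod_handle 0.9 [ 533. -148.  203.] [310. 260.]
wrist dish_center 0.75 [ 541. -149.   12.] [320. 186.]
```

View pics/push.png

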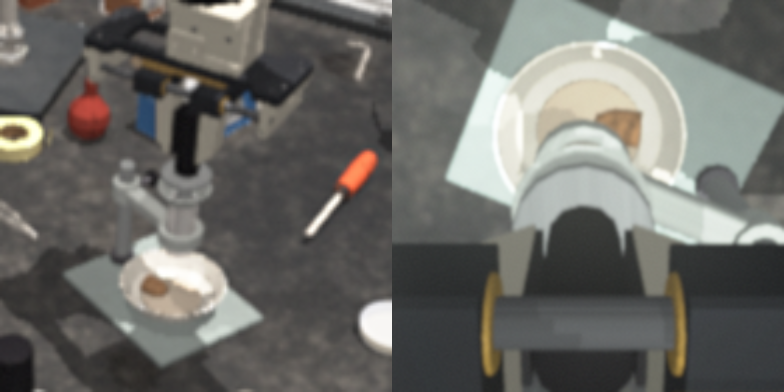

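The picture shows the plug lying in the dish, at scene (356,173) and wrist (336,185). Next I seat the flange.

Request:
jog_arm(steps=[0,0,0.4,0,0,0,0,0,0.3,0,0,0,0,0,0,0,0,0,0,0,0,0,0,0])

```text
clock: 13.62
position: [537.8, -148.6, 198.6]
eef_rot: [0.707, 0.707, -0.0, -0.0]
wrist_force: [-0.4, 0.5, -1.0]
finger_gap: 23.5
```

Request:
jog_arm(steps=[0,0,0.1,0,0,0,0,0,0.1,0,0,0,0,0,0,0,0,0])

```text
clock: 14.0
position: [538.0, -148.6, 196.7]
eef_rot: [0.707, 0.707, 0.0, 0.0]
wrist_force: [-0.7, 2.0, -0.9]
finger_gap: 23.3
```

Request:
jog_arm(steps=[0,0,0.1,0,0,0,0,0,0.1,0,0,0,0,0,0,0,0,0])

```text
clock: 14.38
position: [538.1, -148.6, 196.6]
eef_rot: [0.707, 0.707, 0.0, 0.001]
wrist_force: [-3.3, 2.5, 10.6]
finger_gap: 23.8
```

Request:
jog_arm(steps=[0,0,-0.1,0,0,0,0,0,0,0,0,0])

```text
clock: 14.62
position: [538.1, -148.6, 196.6]
eef_rot: [0.707, 0.707, 0.0, 0.0]
wrist_force: [-2.0, 1.8, 7.2]
finger_gap: 23.1
```

Request:
jog_arm(steps=[0,0,0,0,0,0,0,0,0,0,0,0,0,0,0,0,0,0,0,0,0,0,0,0,0,0,0,0,0,0], gripper=7)

```text
clock: 15.25
position: [538.0, -148.7, 195.6]
eef_rot: [0.707, 0.707, -0.0, -0.0]
wrist_force: [0.0, 0.5, 0.6]
finger_gap: 68.0
```

Request:
jog_arm(steps=[0,0,-1,0,0,0,0,0,-2,0,0,0,0,0,-3,0,0,0,0,0,-3,0,0,0,0,0,-3,0,0,0,-2,0,-2,0,0,0,-4,0,0,0,0,0,-4,0,0,0,0,0,0,0,0,0,0,0])

```text
clock: 16.38
position: [537.5, -251.1, 335.8]
eef_rot: [0.709, 0.706, -0.0, 0.0]
wrist_force: [0.1, 1.7, -0.1]
finger_gap: 70.0
```

Run:
```python
from h import *
s=env.read_state(); print(s["clock"],s["position"],s["finger_gap"],s["wrist_force"])
a=[]
for n in ("scene","wrist"):
    c,im=look(n,n+"_end.png"); marks(n,c,["plug","slim_rod_handle","slim_rod_tip","thick_rod_handle","dish_center"]); a.append(im[:,:,::-1])
cv2.imwrite("pics/end.png",np.hstack([cv2.resize(a[0][70:250,240:440],None,fx=2,fy=2),cv2.resize(a[1][:360,:],(400,225))[:,:].copy() if 0 else cv2.resize(a[1],(576,360))[:, :400]]))
```

```text
16.375 [ 537.4576431  -251.05442215  335.79614565] 70.00257386308924 [ 0.09479763  1.69066356 -0.11317823]
scene plug 0.54 [ 556. -145.   23.] [356. 172.]
scene slim_rod_handle 0.98 [474. 357. 125.] [270. 287.]
scene slim_rod_handle 0.97 [639. 210. 125.] [250. 209.]
scene slim_rod_handle 0.71 [ 540. -154.  195.] [367. 121.]
scene slim_rod_tip 0.95 [469. 361.   1.] [274. 325.]
scene slim_rod_tip 0.67 [642. 215.  -1.] [253. 247.]
scene thick_rod_handle 0.89 [536. 148. 143.] [304. 204.]
scene dish_center 0.92 [ 538. -152.   13.] [362. 176.]
wrist slim_rod_handle 0.7 [ 541. -149.  195.] [322.  92.]
```

View pics/end.png

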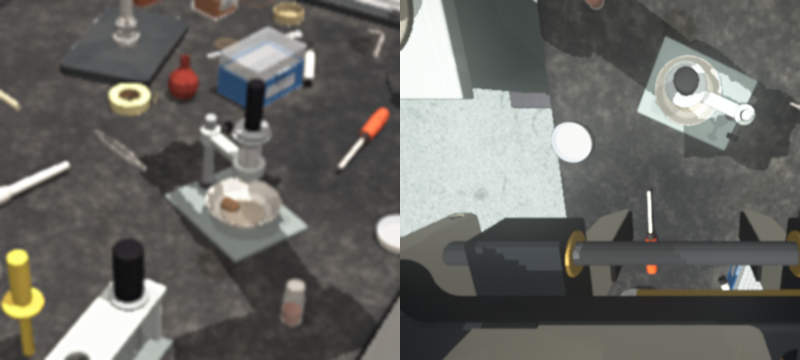

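The rod stands upright in the tube with its flange on the funnel, the plug is in the dish, the thick rod is in the rack, and the gripper is clear of everything.

```bash
python3 -c "
from station import env
print(env.sign_off())"
```

```text
the job is handed in; nothing more can be done
None
```

The job is done and handed in at about 16.5 s of the 42 s allowed. I took the slim black rod from the rack by its handle, pushed the plug out into the dish, and left the rod in the tube with its flange on the funnel. I released it and backed the arm about 100 mm away.

**Last checks:**
- **Rod seated:** the downward move stopped on contact at TCP z 196.6 mm with about 10 N. That matches the expected seated height, and the rod's handle was then measured at z 195 mm against 194 mm expected.
- **Plug and thick rod:** the final scene picture shows the plug lying in the dish, and the thick rod still in the rack.
- **Forces:** the highest wrist reading printed after any move was about 11 N, at the seating contact.

**What disagreed:** readings of the slim handle's y position ranged from 255 to 262 mm. I used 258 mm, and the grasp closed properly on the 24 mm handle. The networks also kept reporting the yellow look-alikes as slim rod handles. I ruled those out by colour and position.

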